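# Push a T-label out over the edge of a potting board

## Task

Two flat white T-shaped plant labels lie on the raised plywood potting board. With the fingertips, slide the longer one along the board until its narrow tongue sticks straight out over the board's far edge (the aisle edge, away from the robot) and its two shoulders are level with that edge, its wide head lying flat on the board. Only push or drag it, never pick it up or tip it; leave the short label, the pots and everything else where they are, and finish clear of everything.

Things in the scene. Friction and masses are not known exactly. Their poses are not given: they have to be found in the camera images.
- long_label: longer flat white T-label, loose, 6 mm thick, about 55 g. Wide head 100 x 56 mm, two square shoulders, then a pointed tongue 20 mm wide, 45 mm long. Origin: underside, midway between the shoulders. x along the tongue to its point, z up: head x = -100 to 0, y = -28 to 28 mm; tongue x = 0 to 45 mm. Starts flat and wholly on the board, tongue towards the aisle edge, up to 0.3 rad off square
- long_label_tip (a point): point of the long label's tongue, at mid-thickness (45 mm along the label's x from its origin, 3 mm up)
- board: raised plywood potting board, fixed to the bench, 250 (x) by 380 mm (y), flat top 40 mm above the bench. Origin: at bench level under the middle of its aisle edge (the long edge farthest from the robot). x points out over that edge, y along it, z up: the board spans x = -250 to 0, y = -190 to 190 mm. Turned up to 0.25 rad
- board_edge (a point): middle of the board's aisle edge, on the top surface (40 mm above the bench)
- short_label: bystander: the shorter white T-label on the same board, 6 mm thick, head 55 x 36 mm, tongue 28 mm long; origin as on the long label. Either label may be the left or the right one
- small_pot: bystander: small black pot with seedlings on the board between the labels, 56 mm across, about 70 mm tall with its shoots; origin at the centre of its underside
- spray_bottle: bystander: yellow pressure sprayer with black head on the bench, 120 mm across, 262 mm tall; origin at the centre of its underside
- grass_pot_a: bystander: black pot of grass on the bench, 110 mm across, about 125 mm tall; origin at the centre of its underside
- grass_pot_b: bystander: a second such pot of grass on the bench; origin at the centre of its underside
- dibber: bystander: wooden dibber with a steel point lying on the bench beyond the board, 215 mm long, 28 mm thick; origin on the bench under its shaft, x towards its point
- seed_tin: bystander: seed tin on the bench, 66 mm across, 90 mm tall; origin at the centre of its underside
Mind the look-alikes: they are no part of the job. What is shaped like the long_label but blue or pink is not meant.

How it is judged:
By the outcome, as a careful person would: the job done as asked, in the order asked, and still so for the second after the job is handed in, with the robot touching nothing.
It also fails if it takes over 35 s, if anything falls off the work surface, if the arm or the gripper's body presses on something with over 40 N, if the wrist force passes 120 N, or if a joint passes its speed limit or range.

## Robot

A 6-joint arm with a two-finger parallel gripper is mounted at the origin on the work surface. World frame = base frame: x ahead of the robot, y to its left, z up, the work surface at z = 0. Lengths are in m, angles in rad, forces in N, time in s.
With the tool pointing down it reaches from about 0.25 to 0.8 m from the base axis. Payload 8.5 kg.
Tool frame: the origin (TCP) lies on the centre line of the jaws, within the pads' length; the fingertips stand tips_ahead ahead of it and the grasp point (between the pads) is the TCP (tips_ahead is the distance from the TCP to the fingertips, in m); z points along the fingers, y is the line along which they close (so a half turn about z gives the same grasp; the last joint's range is limited). The gripper opens to 85 mm and grips with 20 to 120 N. Pads are 22 mm wide; open, the fingers measure 114 mm over their backs; the gripper's body (76 mm by 85 mm) begins 54 mm behind the grasp point. The pads swing forward as they close: fully open they stand 13 mm farther back than shut.
Start: joints at [1.202, 0.238, -0.013, 1.319, 0, 1.571], TCP at [0.189, 0.49, 0.25] pointing down, gripper open.
Joint ranges: [-2.66, 2.66], [-1.03, 1.9], [-1.14, 1.46], [-1.82, 2.27], [-1.45, 1.34], [-3.14, 3.14]. Speed limits (rad/s): [2.22, 2.22, 2.79, 3.14, 3.14, 3.14].

## Interface

Orientations are given as a unit quaternion [w, x, y, z].
In Python, from cell import * gives the robot as it stands. The module is installed in compiled form; this text tells all that it offers.
- The arm moves only by the shell command python3 -m crank 'ROWS' [FORCE]. ROWS is JSON, a list of rows, each a list of 7 numbers: the turn, a rotation vector about the tool's x, y, z in degrees, then the shift along the tool's x, y, z in m, then the closure, from 0 (fully open) to 1 (shut). A call has 1 to 5 rows; each row is the pose to reach, as a shift and turn from the pose commanded when the call began, along the tool's axes at that moment; what a row does not reach only later rows make up. A row lasts 1/10 s, in which the tool goes at most 50 mm and 8.59 degrees, less where a joint would pass 70% of its speed; a pose out of reach is approached as far as the arm can. A call with a gripper value outside its range is refused whole. The fingers move at their own pace and stop on an object; FORCE is the grip in N (left out, the last holds). Time passes only in rows, so rows that repeat a pose let the fingers close. It gives the time, the measured TCP pose, the force, the opening and the grip force at its end, in the units of the state.
- sense(): the state, without advancing time (a new reading comes with each control period).
- camera(name): name is "scene" or "top"; returns (picture, depth): 420x560x3 uint8, red, green, blue; 420x560 float32, m along the optical axis (not along the pixel's ray), 0 where there is no reading.
- camera_info(name): a dict with "intrinsics" (3x3 intrinsics, pixels), "R" (3x3) and "t" (3): a world point X has camera coordinates R X + t. Camera axes: x right, y down, z forward; pixel columns grow to the right and rows downward; lengths in m; the calibration is good to about 2 mm. A picture is of the moment at which its call begins. camera_info takes no time and is no camera call.
- finish_job(): hands the job in; it is judged then, once.
The state is a dict: "time": time; "joint_positions": joint angles; "dq": joint speeds; "joint_torque": joint torques, N m; "ee_pos": TCP position; "tool_rot": TCP orientation; "ft_force": force on the tool from outside, world axes, zero at the start; "moment": the same for the moment, N m; "grip_width": finger opening in m; "grasp_force": force on a finger pad.
Only numpy, scipy, OpenCV 4.12 (cv2) and the standard library are available. Lean on these libraries where they do the work, as an engineer would, in place of code of your own. Each camera call takes 0.05 s, during which the arm holds its last target. There are 200 camera calls.

## Working session

There is one attempt and no reset: what is moved stays moved. The work goes in short steps, Python scripts to look and compute and a shell command to move; the robot and the scene stay as the last step left them, time stands still between calls to the robot, and variables do not carry over. Pictures are saved under pics/ and viewed, at most 10 in all, crops included, and the job is handed in when it is done.

```bash
mkdir -p pics; python3 - <<'E'
from cell import *
import cv2,numpy as np
for n in("top","scene"):
    p,d=camera(n); cv2.imwrite(f"pics/{n}1.png",p[:,:,::-1]); np.savez(f"{n}1.npz",p=p,d=d)
    i=camera_info(n); print(n,i)
print(sense())
E
```

```text
top {'intrinsics': array([[430.30388451,   0.        , 272.30727923],
       [  0.        , 430.30388451, 208.98605934],
       [  0.        ,   0.        ,   1.        ]]), 'R': array([[-0.03639172, -0.99932439,  0.00513943],
       [-0.97594403,  0.03443311, -0.21528495],
       [ 0.21496254, -0.01285039, -0.97653775]]), 't': array([0.00267842, 0.57422011, 1.13944422])}
scene {'intrinsics': array([[430.3300433 ,   0.        , 277.39036301],
       [  0.        , 430.3300433 , 208.01471793],
       [  0.        ,   0.        ,   1.        ]]), 'R': array([[-0.36348068,  0.93153803, -0.01089467],
       [ 0.77293542,  0.29502534, -0.56172135],
       [-0.5200506 , -0.21259574, -0.82725475]]), 't': array([ 0.20661353, -0.39071311,  1.7420296 ])}
{'time': 0.1, 'joint_positions': array([ 1.20198946e+00,  2.38667230e-01, -1.41490102e-02,  1.31920635e+00,
       -2.73108634e-05,  1.57079159e+00]), 'dq': array([ 7.78464178e-04,  7.69666850e-04,  2.34374939e-03,  1.64367249e-03,
        8.15985193e-05, -1.11806091e-04]), 'joint_torque': array([ 3.27067019e-04, -5.39719319e+01,  3.46998632e+01,  1.34109674e-02,
        8.32841670e-05, -1.27233588e-05]), 'ee_pos': array([0.18914703, 0.48937367, 0.24977815]), 'tool_rot': array([-9.90011301e-05,  1.83357740e-01,  9.83046064e-01, -6.05238633e-04]), 'ft_force': array([-0.51953767,  0.6197131 ,  0.52217705]), 'moment': array([ 0.00052044, -0.04614594,  0.04710368]), 'grasp_force': 0.0, 'grip_width': 0.08517661081972051}
```

View pics/top1.png

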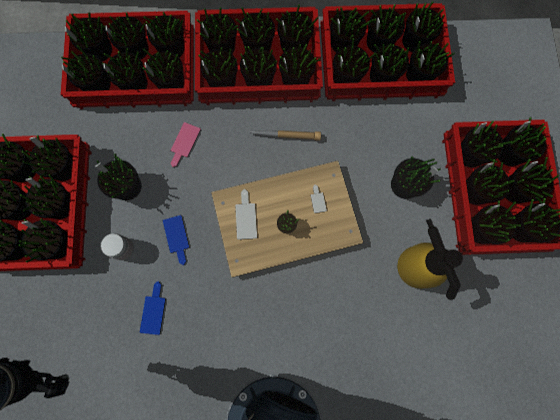

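View pics/scene1.png

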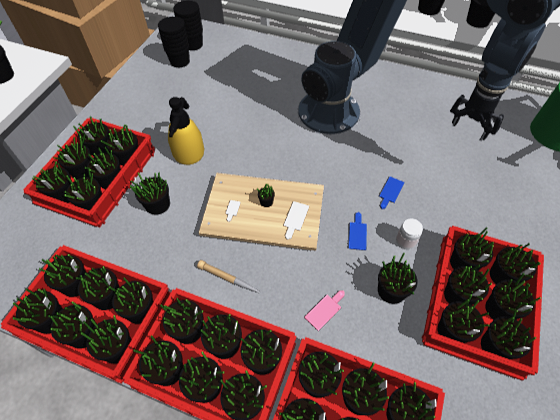

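The top view shows the white long label at (246,216). Things it could be taken for are the white short label (318,200), the blue labels (177,238) and (152,310), and the pink one (185,142). The description picks (246,216), which is white, longer, and on the board. I'll check that in a close crop and measure it.

```bash
cat > h.py <<'E'
import numpy as np,cv2
from cell import *
from scipy.optimize import least_squares
def w2p(n,X):
    i=camera_info(n);c=np.atleast_2d(X)@i["R"].T+i["t"];u=c@i["intrinsics"].T
    return u[:,:2]/u[:,2:]
def p2w(n,uv,z):
    i=camera_info(n);uv=np.atleast_2d(uv)
    r=np.c_[uv,np.ones(len(uv))]@np.linalg.inv(i["intrinsics"]).T@i["R"];o=-i["R"].T@i["t"]
    return o+r*((z-o[2])/r[:,2])[:,None]
def sub(a,k=8): return cv2.resize(a,None,fx=k,fy=k,interpolation=cv2.INTER_CUBIC)
T=np.array([[-100,-28],[0,-28],[0,-10],[32,-10],[45,0],[32,10],[0,10],[0,28],[-100,28]])/1e3
def place(x,y,a,P):return np.array([x,y])+P@np.array([[np.cos(a),np.sin(a)],[-np.sin(a),np.cos(a)]])
def board(n,p):
    # wood mask -> rectangle 250x380 fit on the top face via far edge + side edges
    hsv=cv2.cvtColor(p,cv2.COLOR_RGB2HSV)
    m=((hsv[...,0]>8)&(hsv[...,0]<28)&(hsv[...,1]>60)&(hsv[...,2]>60)).astype(np.uint8)
    m=cv2.morphologyEx(m,cv2.MORPH_OPEN,np.ones((3,3)))
    c=max(cv2.findContours(m,0,1)[0],key=cv2.contourArea)[:,0]
    return m,c
def label(n,p,guess,z=.046):
    """area-weighted template fit to whiteness; returns x,y,a,rms"""
    g=p.astype(float).min(2)
    g=np.where((p.max(2).astype(float)-g)<25,g,60) # coloured wood -> low
    c=w2p(n,[*guess[:2],z])[0];x0,y0=(c-40).astype(int)
    G=np.clip((p[y0:y0+80,x0:x0+80].astype(float)[...,2]-100)/80,0,1)
    k=8
    def ren(q):
        uv=w2p(n,np.c_[place(*q,T),np.full(9,z)])
        im=np.zeros((80*k,80*k),np.uint8)
        cv2.fillPoly(im,[np.round(((uv-[x0,y0]+.5)*k-.5)*16).astype(np.int32)],255,shift=4)
        return cv2.GaussianBlur(cv2.resize(im,(80,80),interpolation=cv2.INTER_AREA).astype(float)/255,(0,0),.7)
    Gb=cv2.GaussianBlur(G,(0,0),.7)
    from scipy.optimize import minimize
    f=lambda s:((ren(np.array(guess)+np.array(s)*[.01,.01,.1])-Gb)**2).mean()
    r=minimize(f,[0,0,0],method="Nelder-Mead",options=dict(initial_simplex=[[0,0,0],[.8,0,0],[0,.8,0],[0,0,.8]],xatol=1e-3,fatol=1e-8))
    return np.array(guess)+r.x*[.01,.01,.1],r.fun**.5
E
python3 - <<'E'
from h import *
p=np.load("top1.npz")["p"]
cv2.imwrite("pics/crop1.png",cv2.resize(p[150:285,200:375,::-1],None,fx=4,fy=4,interpolation=cv2.INTER_CUBIC))
m,c=board("top",p)
print(cv2.contourArea(c), cv2.approxPolyDP(c.reshape(-1,1,2),4,True)[:,0].tolist())
for u in [(246,216),(318,200),(287,222),(212,191),(340,162),(362,242),(232,277)]: print(u,p2w("top",u,.046)[0].round(4),p[u[1],u[0]])
print(p[205,235:258].tolist())
E
```

```text
11391.5 [[337, 161], [212, 192], [231, 276], [362, 242]]
(246, 216) [0.56   0.0568 0.046 ] [160 166 160]
(318, 200) [ 0.5992 -0.1491  0.046 ] [160 163 159]
(287, 222) [ 0.5386 -0.0581  0.046 ] [39 53 25]
(212, 191) [0.6362 0.1522 0.046 ] [116 113 103]
(340, 162) [ 0.7103 -0.2197  0.046 ] [ 99 104 103]
(362, 242) [ 0.4746 -0.2646  0.046 ] [106  91  65]
(232, 277) [0.391 0.099 0.046] [89 88 80]
[[160, 152, 134], [160, 164, 166], [161, 165, 164], [162, 166, 166], [160, 166, 162], [159, 165, 164], [163, 166, 166], [158, 162, 159], [158, 162, 160], [158, 163, 160], [156, 160, 158], [158, 161, 158], [157, 162, 159], [158, 165, 161], [160, 164, 161], [153, 159, 156], [156, 159, 159], [154, 157, 155], [159, 164, 161], [153, 155, 153], [75, 64, 45], [98, 82, 57], [164, 142, 104]]
```

View pics/crop1.png

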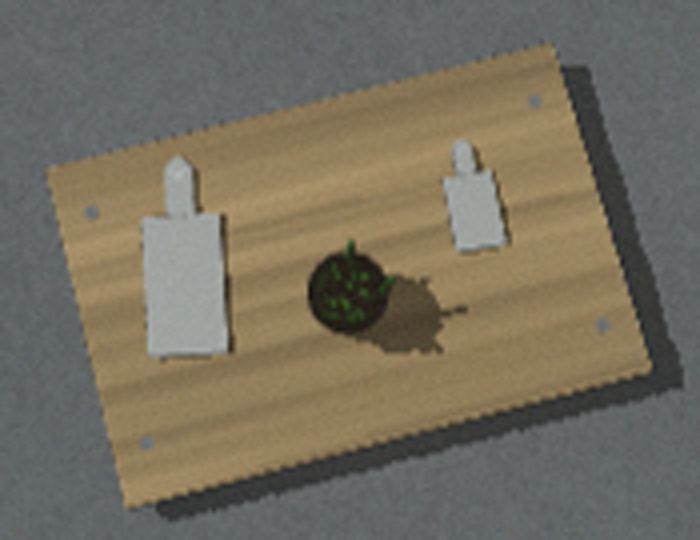

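The crop confirms the choice. The long white label has its head at crop (185,285), its tongue tip at (178,157), and its shoulders at about row 215. The short label is on the right at (475,210), with the pot between them at (348,292).

```bash
sed -i 's/-100)\/80,0,1)/-110)\/48,0,1)/' h.py; cat >> h.py <<'E'
def edge(n,p,z=.04,k=8):
    """aisle edge middle (x,y) and heading of its outward normal"""
    q=p.astype(np.float32);s=sub(cv2.GaussianBlur(q[...,0]-q[...,2],(0,0),.7),k)
    m=(s>18).astype(np.uint8);c=max(cv2.findContours(m,0,1)[0],key=cv2.contourArea)[:,0]
    W=p2w(n,(c+.5)/k-.5,z)[:,:2]
    lines=[]
    P=np.array([[.6362,.1522],[.71,-.2197],[.4746,-.2646],[.391,.099]])
    for a,b in((0,1),(1,2),(3,0)):
        A,B=P[a],P[b];t=(B-A)/np.linalg.norm(B-A);L=np.linalg.norm(B-A);nn=np.array([-t[1],t[0]])
        for w in(.012,.006,.003):
            d=(W-A)@nn;l=(W-A)@t;S=W[(abs(d)<w)&(l>.02)&(l<L-.02)]
            v=cv2.fitLine(S.astype(np.float32)*1000,cv2.DIST_HUBER,0,.01,.01).ravel();t=v[:2]*np.sign(v[:2]@t);nn=np.array([-t[1],t[0]]);A=A+nn*((v[2:]/1000-A)@nn)
        lines.append((A,t))
    X=lambda l,m:l[0]+l[1]*np.linalg.solve(np.c_[l[1],-m[1]],m[0]-l[0])[0]
    c1,c2=X(lines[0],lines[1]),X(lines[0],lines[2]);t=lines[0][1]
    return (c1+c2)/2,np.arctan2(t[0],-t[1]),np.linalg.norm(c1-c2)
E
python3 - <<'E'
from h import *
p=np.load("top1.npz")["p"]
E,a,L=edge("top",p);print("edge",E,a,L)
q,r=label("top",p,[.60,.062,.0]);print("label",q,r)
M=np.array([[np.cos(a),np.sin(a)],[-np.sin(a),np.cos(a)]])
print("label in board",M@(q[:2]-E),q[2]-a)
g,r=label("scene",np.load("scene1.npz")["p"],q);print("scene",g,r)
pot=p2w("top",(287,222),.09)[0,:2];print("pot",pot,M@(pot-E))
np.savez("board.npz",E=E,a=a)
E
```

```text
Traceback (most recent call last):
  File "h.py", line 49, in edge
    v=cv2.fitLine(S.astype(np.float32)*1000,cv2.DIST_HUBER,0,.01,.01).ravel();t=v[:2]*np.sign(v[:2]@t);nn=np.array([-t[1],t[0]]);A=A+nn*((v[2:]/1000-A)@nn)
      ~~~~~~~~~~~^^^^^^^^^^^^^^^^^^^^^^^^^^^^^^^^^^^^^^^^^^^^^^^^^^^^
cv2.error: OpenCV(4.12.0) /io/opencv/modules/imgproc/src/linefit.cpp:50: error: (-215:Assertion failed) count > 0 in function 'fitLine2D_wods'
```

```bash
sed -i 's/    m=(s>18).astype(np.uint8);c=/    m=(s>18).astype(np.uint8);m[:150*k]=0;m[300*k:]=0;m[:,:200*k]=0;m[:,375*k:]=0;c=/' h.py
python3 - <<'E'
from h import *
p=np.load("top1.npz")["p"]
E,a,L=edge("top",p);print("edge",E,a,L)
q,r=label("top",p,[.60,.062,.0]);print("label",q,r)
M=np.array([[np.cos(a),np.sin(a)],[-np.sin(a),np.cos(a)]])
print("label in board",M@(q[:2]-E),q[2]-a)
g,r=label("scene",np.load("scene1.npz")["p"],q);print("scene",g,r)
pot=p2w("top",(287,222),.09)[0,:2];print("pot",pot,M@(pot-E))
np.savez("board.npz",E=E,a=a)
E
```

```text
edge [ 0.67753977 -0.02879385] 0.2184567053520643 0.38097124642201646
label [0.59706323 0.0597974  0.03377398] 0.031119055676957462
label in board [-0.05936407  0.10392685] -0.18468272858247398
scene [0.59601821 0.0630102  0.04659472] 0.8352927300349382
pot [ 0.53040189 -0.05602215] [-0.14954187  0.00530703]
```

```bash
cat >> h.py <<'E'
from scipy.spatial.transform import Rotation as Ro
_b=np.load("board.npz");E0,a0=_b["E"],float(_b["a"]);M0=np.array([[np.cos(a0),np.sin(a0)],[-np.sin(a0),np.cos(a0)]])
def togo(bx,by,z,yaw=0.):
    """tool-axes shift and turn to TCP at board (bx,by), height z, tool y along board y turned by yaw"""
    s=sense();R=Ro.from_quat(np.roll(s["tool_rot"],-1))
    w=np.r_[E0+M0.T@[bx,by],z];c,n=np.cos(a0+yaw),np.sin(a0+yaw)
    D=Ro.from_matrix(np.array([[-c,-n,0],[-n,c,0],[0,0,-1]]).T)
    print("t",round(s["time"],2),"shift mm",(R.inv().apply(w-s["ee_pos"])*1e3).round(1),"turn",(R.inv()*D).as_rotvec(degrees=True).round(2))
    b=M0@(s["ee_pos"][:2]-E0);print("board TCP mm",(b*1e3).round(1),"z",s["ee_pos"][2].round(4),"width",s["grip_width"].round(4),"F",s["ft_force"].round(1),"j",s["joint_positions"].round(2))
def look():
    p,_=camera("top");q,r=label("top",p,look.g)
    print("label board mm",((M0@(q[:2]-E0))*1e3).round(2),"heading",round(q[2]-a0,4),"rms",round(r,3));return p,q
look.g=[.597,.06,.034]
E
python3 -c "
from h import *
import cell
print([ (k,getattr(cell,k)) for k in dir(cell) if 'tip' in k.lower()])
togo(-.19,.113,.15)"
```

```text
[('tips_ahead', 0.019)]
t 0.1 shift mm [-421.6 -318.3  100.2] turn [-7.000e-02 -2.000e-02 -3.365e+01]Traceback (most recent call last):
  File "<string>", line 5, in <module>
    togo(-.19,.113,.15)
    ~~~~^^^^^^^^^^^^^^^
  File "h.py", line 62, in togo
    b=M0@(s["ee_pos"][:2]-E0);print("board TCP mm",(b*1e3).round(1),"z",s["ee_pos"][2].round(4),"width",s["grip_width"].round(4),"F",s["ft_force"].round(1),"j",s["joint_positions"].round(2))
                                                                                                        ^^^^^^^^^^^^^^^^^^^^^
AttributeError: 'float' object has no attribute 'round'
```

```bash
sed -i 's/s\["grip_width"\].round(4)/round(s["grip_width"],4)/' h.py
python3 -m crank '[[0,0,-3,-0.032,-0.024,0,0.3],[0,0,-6,-0.064,-0.048,0,0.65],[0,0,-9,-0.096,-0.072,0,0.65],[0,0,-12,-0.128,-0.096,0,0.65],[0,0,-15,-0.16,-0.12,0,0.65]]' 20; python3 -c "
from h import *
togo(-.19,.113,.15)"
```

```text
time: 0.6
ee_pos: [0.2956, 0.3185, 0.2501]
tool_rot: [-0.0, 0.052, 0.999, -0.0]
ft_force: [0.6, 0.1, -0.5]
grip_width: 0.0297
grasp_force: 0.0
t 0.6 shift mm [-200.1 -258.7  100.1] turn [ -0.03  -0.02 -18.5 ]
board TCP mm [-297.6  421.8] z 0.2501 width 0.0297 F [ 0.6  0.1 -0.5] j [ 0.82  0.08 -0.21  1.28 -0.    0.93]
```

```bash
python3 -m crank '[[0,0,-4,-0.028,-0.036,0,0.65],[0,0,-8,-0.056,-0.072,0,0.65],[0,0,-12,-0.084,-0.108,0,0.65],[0,0,-16,-0.112,-0.144,0,0.65],[0,0,-18.5,-0.14,-0.18,0,0.65]]'; python3 -c "
from h import *
togo(-.19,.113,.08)"
```

```text
time: 1.1
ee_pos: [0.4157, 0.1243, 0.2503]
tool_rot: [-0.0, -0.109, 0.994, -0.0]
ft_force: [1.0, 1.0, 0.9]
grip_width: 0.0302
grasp_force: 0.0
t 1.1 shift mm [-32.4 -93.2 170.3] turn [-0.   -0.    0.01]
board TCP mm [-222.4  206.2] z 0.2503 width 0.0302 F [1.  1.  0.9] j [ 0.29  0.08 -0.21  1.28 -0.    0.07]
```

```bash
python3 -m crank '[[0,0,0,-0.016,-0.046,0,0.65],[0,0,0,-0.032,-0.093,0,0.65],[0,0,0,-0.032,-0.093,0.05,0.65],[0,0,0,-0.032,-0.093,0.1,0.65],[0,0,0,-0.032,-0.093,0.15,0.65]]'; python3 -m crank '[[0,0,0,0,0,0,0.65],[0,0,0,0,0,0,0.65]]'; python3 - <<'E'
from h import *
togo(-.19,.113,.062)
p,q=look()
t=camera("top")[1]
s,_=camera("scene"); cv2.imwrite("pics/s2.png",cv2.resize(s[150:270,180:340,::-1],None,fx=4,fy=4,interpolation=cv2.INTER_CUBIC))
E
```

```text
time: 1.6
ee_pos: [0.4664, 0.0414, 0.0987]
tool_rot: [0.0, -0.107, 0.994, -0.0]
ft_force: [1.2, -0.1, -0.4]
grip_width: 0.0302
grasp_force: 0.0
time: 1.8
ee_pos: [0.466, 0.0421, 0.1008]
tool_rot: [-0.001, -0.108, 0.994, -0.0]
ft_force: [0.2, 0.1, 0.7]
grip_width: 0.0301
grasp_force: 0.0
t 1.8 shift mm [-1.2 -2.1 38.8] turn [ 0.01 -0.12 -0.14]
board TCP mm [-191.1  115.1] z 0.1008 width 0.0301 F [0.2 0.1 0.7] j [ 0.09  0.25 -0.41  0.91 -0.   -0.13]
label board mm [128.72 -54.03] heading -0.8547 rms 0.135
```

View pics/s2.png

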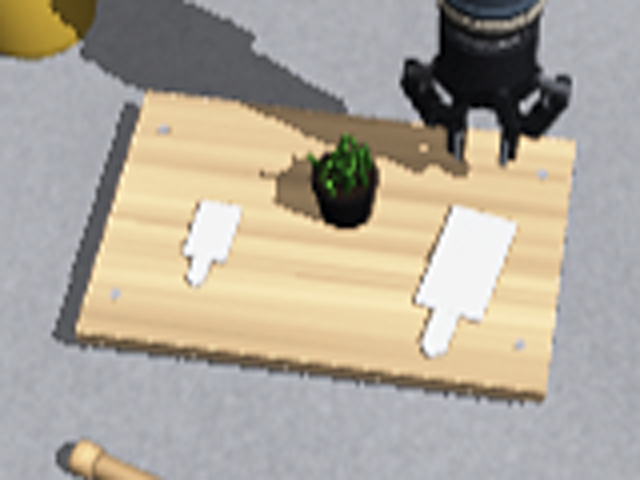

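The crop shows the fingers at crop (455–505,150), just behind the long label's head at (465,250). Everything else is undisturbed. Next I'll tune the scene-camera fit and go lower.

```bash
python3 -m crank '[[0,0,0,-0.001,-0.002,0.02,0.65],[0,0,0,-0.001,-0.002,0.037,0.65],[0,0,0,-0.001,-0.002,0.037,0.65]]'; python3 -m crank '[[0,0,0,0,0,0.001,0.65],[0,0,0,0,0,0.001,0.65]]'; python3 - <<'E'
from h import *
togo(-.19,.113,.06)
p=np.load("scene1.npz")["p"]
uv=w2p("scene",[[.56,.056,.046],[.56,.0,.04],[.75,.06,0]]).astype(int)
for u,v in uv: print((u,v),p[v-3:v+4,u-3:u+4].reshape(-1,3).mean(0).round(), p[v-3:v+4,u-3:u+4,2].max())
E
```

```text
time: 2.25
ee_pos: [0.4679, 0.0405, 0.0637]
tool_rot: [0.0, -0.108, 0.994, -0.0]
ft_force: [0.1, 0.1, -0.1]
grip_width: 0.0301
grasp_force: 0.0
time: 2.45
ee_pos: [0.4688, 0.0406, 0.0637]
tool_rot: [0.001, -0.108, 0.994, -0.0]
ft_force: [-0.0, -0.2, 0.6]
grip_width: 0.03
grasp_force: 0.0
t 2.45 shift mm [1.3 0.  3.7] turn [-0.02  0.13 -0.13]
board TCP mm [-188.8  113. ] z 0.0637 width 0.03 F [-0.  -0.2  0.6] j [ 0.09  0.29 -0.46  0.81 -0.   -0.13]
(np.int64(294), np.int64(218)) [240. 240. 241.] 241
(np.int64(278), np.int64(213)) [228. 201. 156.] 175
(np.int64(274), np.int64(274)) [167. 169. 175.] 184
```

```bash
sed -i 's|G=np.clip.*|lo,hi=(110,158) if n=="top" else (190,240);G=np.clip((p[y0:y0+80,x0:x0+80].astype(float)[...,2]-lo)/(hi-lo),0,1)|' h.py
for i in 1; do python3 -m crank '[[0,0,0,0,0,0.0015,0.65],[0,0,0,0,0,0.0015,0.65]]' ; python3 -m crank '[[0,0,0,0,0,0.001,0.65],[0,0,0,0,0,0.001,0.65]]';python3 -m crank '[[0,0,0,0,0,0.001,0.65],[0,0,0,0,0,0.001,0.65]]'; done
python3 - <<'E'
from h import *
p=np.load("scene1.npz")["p"];q,r=label("scene",p,look.g);print(M0@(q[:2]-E0),q[2]-a0,r)
E
```

```text
time: 2.65
ee_pos: [0.4681, 0.0404, 0.0613]
tool_rot: [0.0, -0.108, 0.994, -0.0]
ft_force: [-0.1, -0.3, 0.6]
grip_width: 0.03
grasp_force: 0.0
time: 2.85
ee_pos: [0.4677, 0.0404, 0.0598]
tool_rot: [-0.0, -0.108, 0.994, -0.0]
ft_force: [0.5, 0.2, -0.2]
grip_width: 0.0297
grasp_force: 0.0
time: 3.05
ee_pos: [0.4677, 0.0404, 0.0587]
tool_rot: [-0.0, -0.108, 0.994, -0.0]
ft_force: [-0.1, 0.7, 0.9]
grip_width: 0.0299
grasp_force: 0.0
[-0.06020917  0.10431003] -0.1884263113141203 0.016908441218557526
```

```bash
python3 -m crank '[[0,0,0,0,0,0.001,0.65],[0,0,0,0,0,0.001,0.65]]' |grep -E "ee|ft"; python3 -m crank '[[0,0,0,0,0,0.001,0.65],[0,0,0,0,0,0.001,0.65]]'|grep -E "ee|ft"
python3 -m crank '[[0,0,0,0,0,0.001,0.65],[0,0,0,0,0,0.001,0.65]]'|grep -E "ee|ft"
```

```text
ee_pos: [0.4678, 0.0404, 0.0586]
ft_force: [-4.7, -0.8, 12.6]
ee_pos: [0.4678, 0.0404, 0.0585]
ft_force: [-7.6, -0.7, 26.8]
ee_pos: [0.4678, 0.0404, 0.0584]
ft_force: [-12.4, -1.0, 40.9]
```

```bash
python3 -m crank '[[0,0,0,0,0,-0.0045,0.65],[0,0,0,0,0,-0.0045,0.65]]' |grep -E "ee|ft"; python3 -m crank '[[0,0,0,-0.005,0,0,0.65],[0,0,0,-0.01,0,0,0.65],[0,0,0,-0.015,0,0,0.65],[0,0,0,-0.02,0,0,0.65],[0,0,0,-0.024,0,0,0.65]]'|grep -E "ee|ft"
cat >> h.py <<'E'
def look2():
    p,_=camera("scene");s=sense()
    best=min((label("scene",p,[*(s["ee_pos"][:2]+.11*np.array([np.cos(a0),np.sin(a0)])),a0+d]) for d in(-.1,0)),key=lambda v:v[1])
    q,r=best;print("label board mm",((M0@(q[:2]-E0))*1e3).round(2),"heading",round(q[2]-a0,4),"rms",round(r,3));return p,q
E
python3 -c "
from h import *
togo(-.111,.113,.0602);look2()"
```

```text
ee_pos: [0.4682, 0.0404, 0.0609]
ft_force: [0.5, -0.1, -0.2]
ee_pos: [0.4917, 0.0456, 0.06]
ft_force: [0.5, -0.9, -0.3]
t 4.35 shift mm [-54.3   0.2  -0.2] turn [-0.   -0.02 -0.14]
board TCP mm [-165.3  112.9] z 0.06 width 0.0301 F [ 0.5 -0.9 -0.3] j [ 0.09  0.33 -0.41  0.83 -0.   -0.12]
label board mm [-51.63 107.  ] heading -0.1607 rms 0.014
```

```bash
python3 -m crank '[[0,0,0,-0.004,0,0,0.65],[0,0,0,-0.008,0,0,0.65],[0,0,0,-0.012,0,0,0.65],[0,0,0,-0.016,0,0,0.65]]'|grep -E "ee|ft"
python3 -c "
from h import *
togo(-.111,.113,.0602);look2()"
```

```text
ee_pos: [0.5072, 0.049, 0.0603]
ft_force: [1.1, 0.4, -0.1]
t 4.8 shift mm [-38.4   0.2   0.1] turn [-0.   -0.   -0.15]
board TCP mm [-149.4  112.9] z 0.0603 width 0.0298 F [ 1.1  0.4 -0.1] j [ 0.1   0.35 -0.38  0.84 -0.   -0.12]
label board mm [-36.51 112.46] heading -0.1052 rms 0.015
```

```bash
python3 -m crank '[[0,0,0,-0.004,0,0,0.65],[0,0,0,-0.008,0,0,0.65],[0,0,0,-0.012,0,0,0.65],[0,0,0,-0.016,0,0,0.65],[0,0,0,-0.02,0,0,0.65]]'|grep -E "ee|ft"
python3 -c "
from h import *
togo(-.111,.113,.0602);look2()"
```

```text
ee_pos: [0.5267, 0.0533, 0.0603]
ft_force: [-1.0, -0.1, 1.1]
t 5.35 shift mm [-18.5   0.2   0.1] turn [-0.01 -0.01 -0.15]
board TCP mm [-129.5  112.8] z 0.0603 width 0.03 F [-1.  -0.1  1.1] j [ 0.1   0.38 -0.33  0.86 -0.   -0.11]
label board mm [-17.92 120.92] heading -0.0193 rms 0.017
```

```bash
python3 -m crank '[[0,0,0,-0.004,0,0,0.65],[0,0,0,-0.008,0,0,0.65],[0,0,0,-0.011,0,0,0.65],[0,0,0,-0.011,0,0,0.65]]'|grep -E "ee|ft"
python3 -m crank '[[0,0,0,0.005,0,0,0.65],[0,0,-0.15,0.005,0.008,0,0.65],[0,0,-0.15,0.005,0.008,0,0.65]]'|grep -E "ee|ft"
python3 - <<'E'
from h import *
togo(-.111,.121,.0602);p,q=look2()
cv2.imwrite("pics/s3.png",cv2.resize(p[150:270,180:340,::-1],None,fx=4,fy=4,interpolation=cv2.INTER_CUBIC))
look.g=q;look()
E
```

```text
ee_pos: [0.5377, 0.0557, 0.0603]
ft_force: [0.4, 0.2, -0.1]
ee_pos: [0.53, 0.063, 0.0604]
ft_force: [0.1, 0.6, 0.6]
t 6.1 shift mm [-13.2  -0.6   0.1] turn [ 0.01 -0.02  0.03]
board TCP mm [-124.2  121.6] z 0.0604 width 0.0301 F [0.1 0.6 0.6] j [ 0.12  0.39 -0.32  0.86  0.   -0.1 ]
label board mm [ -7.2  122.42] heading -0.0058 rms 0.017
label board mm [  4.26 117.24] heading -0.0056 rms 0.362
```

View pics/s3.png

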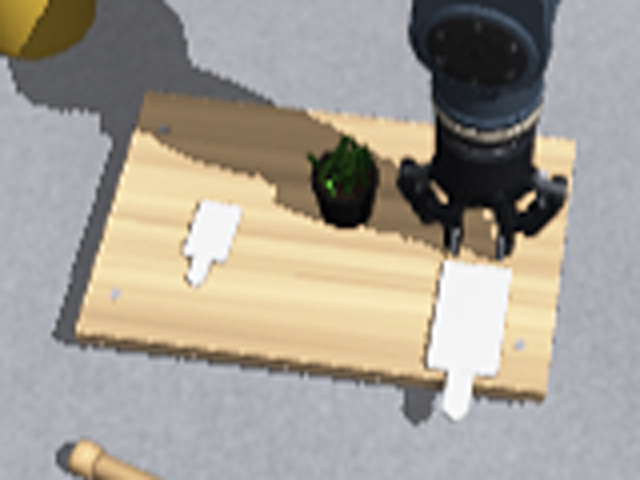

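The label is nearly square at crop (470,320), with the tongue out over the edge at (455,395). About 7 mm is left. I'll push most of that, then back off to look from the top.

```bash
python3 -m crank '[[0,0,0,-0.004,0,0,0.65],[0,0,0,-0.007,0,0,0.65],[0,0,0,-0.0098,0,0,0.65],[0,0,0,-0.0098,0,0,0.65]]'|grep -E "ee|ft"
python3 -c "
from h import *
togo(-.19,.121,.2)"
python3 -m crank '[[0,0,0,0.025,0,0,0.65],[0,0,0,0.025,0,-0.05,0.65],[0,0,0,0.05,0,-0.1,0.65],[0,0,0,0.1,0,-0.1,0.65],[0,0,0,0.15,0,-0.1,0.65]]'|grep -E "ee|ft"
python3 - <<'E'
from h import *
togo(-.15,.121,.1602);p,q=look2()
look.g=q;p,q=look();print([x for x in edge("top",p)],E0,a0)
cv2.imwrite("pics/t3.png",cv2.resize(p[150:300,200:375,::-1],None,fx=4,fy=4,interpolation=cv2.INTER_CUBIC))
E
```

```text
ee_pos: [0.5407, 0.0645, 0.0603]
ft_force: [0.1, -0.1, 0.6]
t 6.6 shift mm [  76.6    0.2 -139.8] turn [-0.01  0.02  0.  ]
board TCP mm [-113.4  120.7] z 0.0603 width 0.03 F [ 0.1 -0.1  0.6] j [ 0.12  0.4  -0.29  0.87 -0.   -0.1 ]
ee_pos: [0.3965, 0.0324, 0.1616]
ft_force: [-0.6, 0.1, 1.1]
t 7.1 shift mm [-111.     0.3    1.8] turn [-0.03  0.19  0.01]
board TCP mm [-261.   120.7] z 0.1616 width 0.0301 F [-0.6  0.1  1.1] j [ 0.08  0.07 -0.45  1.04 -0.   -0.14]
label board mm [-387.44  138.89] heading 0.94 rms 0.249
label board mm [-380.32  -13.87] heading 1.7664 rms 0.027
[array([ 0.67774592, -0.02888436]), np.float64(0.21845764601959597), np.float64(0.38109904466514527)] [ 0.67753977 -0.02879385] 0.2184567053520643
```

View pics/t3.png

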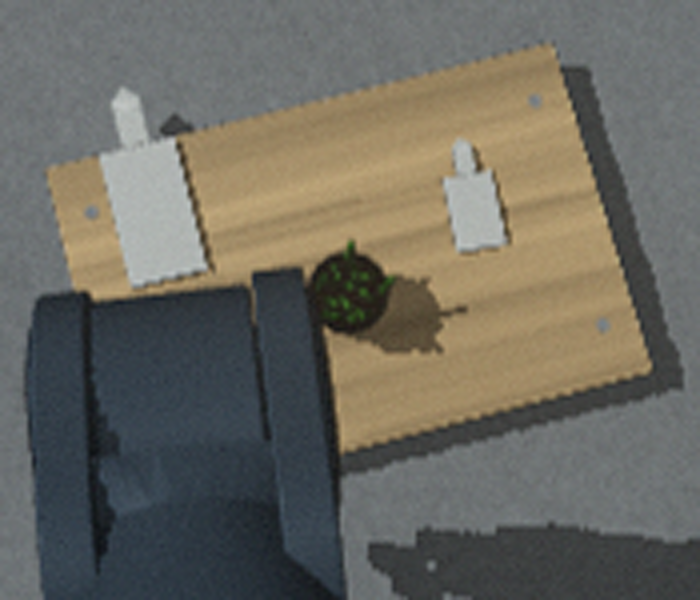

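The label is square at the edge: head at crop (155,215), tongue at (128,115). The arm sits just below it and doesn't hide it. I'll refit with a proper starting guess.

```bash
cat > m.py <<'E'
from h import *
g=[*(E0+M0.T@[-.003,.122]),a0]
for n in("top","top","scene"):
    p,_=camera(n);q,r=label(n,p,g)
    print(n,((M0@(q[:2]-E0))*1e3).round(2),"heading",round(q[2]-a0,4),"rms",round(r,3))
E
python3 m.py; python3 -c "
from h import *
togo(-.13,.121,.0602)
# edge in scene: wood/bench transition under top rim vs expectation
p=camera('scene')[0]
for x in (-4,-3,-2,-1,0,1,2,3): print(x,[p[int(round(v)),int(round(u))].tolist() for u,v in w2p('scene',[[*(E0+M0.T@[x/1e3,y]),.04] for y in(.06,.03,0,-.05)])])"
```

```text
top [ -1.13 122.36] heading -0.0041 rms 0.123
top [ -0.19 122.52] heading -0.0046 rms 0.128
scene [ -1.78 122.67] heading -0.0039 rms 0.018
t 7.35 shift mm [-130.1    0.4  100.8] turn [-0.02  0.1  -0.01]
board TCP mm [-260.3  120.7] z 0.1608 width 0.03 F [-0.5  0.6  0. ] j [ 0.08  0.08 -0.45  1.04 -0.   -0.14]
-4 [[193, 164, 124], [228, 197, 153], [234, 210, 163], [227, 197, 153]]
-3 [[193, 164, 124], [187, 158, 121], [234, 210, 163], [227, 197, 153]]
-2 [[193, 164, 124], [187, 158, 121], [197, 174, 133], [178, 151, 114]]
-1 [[193, 164, 124], [187, 158, 121], [197, 174, 133], [178, 151, 114]]
0 [[122, 102, 76], [187, 158, 121], [197, 174, 133], [178, 151, 114]]
1 [[122, 102, 76], [114, 95, 70], [105, 85, 63], [178, 151, 114]]
2 [[122, 102, 76], [97, 80, 60], [105, 85, 63], [90, 74, 55]]
3 [[122, 102, 76], [97, 80, 60], [105, 85, 63], [90, 74, 55]]
```

```bash
sed -i 's/astype(float)\[...,2\]-lo/astype(float).min(2)-lo/' h.py; python3 -m crank '[[0,0,0,0.05,0,0,0.65],[0,0,0,0.05,0,0,0.65]]'|grep ee; python3 m.py
```

```text
ee_pos: [0.3433, 0.0212, 0.1592]
top [ -1.12 122.54] heading -0.0017 rms 0.029
top [ -1.11 122.68] heading -0.0031 rms 0.03
scene [ -2.36 122.61] heading -0.0023 rms 0.019
```

The shoulders are 1.1 mm short of the edge and square within 0.003 rad. I'll go back along the same path and push 1.1 mm further.

```bash
python3 -m crank '[[0,0,0,-0.05,0,0,0.65],[0,0,0,-0.1,0,0,0.65],[0,0,0,-0.15,0,0,0.65],[0,0,0,-0.165,0,0.04,0.65],[0,0,0,-0.17,0,0.08,0.65]]'|grep -E "ee|ft"
python3 -m crank '[[0,0,0,0,0,0.018,0.65],[0,0,0,0,0,0.02,0.65],[0,0,0,-0.01,0,0.02,0.65],[0,0,0,-0.02,0,0.02,0.65],[0,0,0,-0.025,0,0.02,0.65]]'|grep -E "ee|ft"
python3 -m crank '[[0,0,0,-0.003,0,0,0.65],[0,0,0,-0.005,0,0,0.65],[0,0,0,-0.0061,0,0,0.65],[0,0,0,-0.0061,0,0,0.65]]'|grep -E "ee|ft"
python3 -m crank '[[0,0,0,0.025,0,0,0.65],[0,0,0,0.025,0,-0.05,0.65],[0,0,0,0.05,0,-0.1,0.65],[0,0,0,0.1,0,-0.1,0.65],[0,0,0,0.15,0,-0.1,0.65]]'|grep -E "ee|ft"
python3 -m crank '[[0,0,0,0.05,0,-0.03,0.65],[0,0,0,0.05,0,-0.06,0.65],[0,0,0,0.05,0,-0.06,0.65]]'|grep -E "ee|ft"
python3 m.py; python3 -c "
from h import *
p=camera('top')[0];cv2.imwrite('pics/t4.png',p[:,:,::-1]);print(sense()['time'])"
```

```text
ee_pos: [0.5188, 0.0597, 0.0791]
ft_force: [0.8, -0.2, 0.0]
ee_pos: [0.5404, 0.0645, 0.0601]
ft_force: [0.2, -0.1, 0.4]
ee_pos: [0.544, 0.0653, 0.0604]
ft_force: [-0.2, -0.8, -0.1]
ee_pos: [0.4002, 0.0333, 0.1618]
ft_force: [-1.4, 0.5, -0.1]
ee_pos: [0.3515, 0.0224, 0.2239]
ft_force: [0.9, -0.2, -0.3]
top [  2.   122.69] heading -0.0037 rms 0.032
top [  2.   122.69] heading -0.0037 rms 0.032
scene [  1.12 122.64] heading 0.001 rms 0.019
10.15
```

View pics/t4.png

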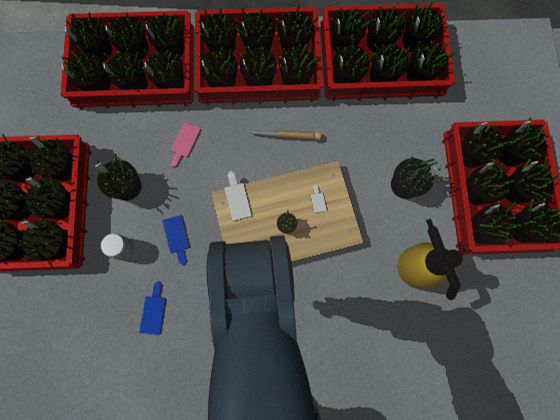

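The label overshot. The picture shows it square, with its head at (237,200) and its tongue at (232,178) over the edge, but the shoulders are about 2 mm past it. I'll push it back with the two fingertips on the shoulders, straddling the tongue from the aisle side.

```bash
python3 -c "
from h import *
togo(.035,.1227,.15)"
```

```text
t 10.15 shift mm [-342.2    1.8   69.7] turn [-0.   -0.02  0.  ]
board TCP mm [-307.2  120.9] z 0.2198 width 0.03 F [-0.4  0.2  0.4] j [ 0.06 -0.05 -0.42  1.2  -0.   -0.15]
```

```bash
python3 -m crank '[[0,0,0,-0.045,0.002,0,0.65],[0,0,0,-0.09,0.002,0,0.65],[0,0,0,-0.135,0.002,0,0.65],[0,0,0,-0.18,0.002,0,0.65],[0,0,0,-0.225,0.002,0,0.65]]'|grep -E "ee|ft"
python3 -m crank '[[0,0,0,-0.045,0,0,0.65],[0,0,0,-0.09,0,0,0.65],[0,0,0,-0.117,0,0.03,0.65],[0,0,0,-0.117,0,0.07,0.65],[0,0,0,-0.117,0,0.07,0.65]]'|grep -E "ee|ft"
python3 -c "
from h import *
togo(.035,.1227,.0603)"
```

```text
ee_pos: [0.5723, 0.0739, 0.2183]
ft_force: [0.1, 0.2, 0.7]
ee_pos: [0.6819, 0.0985, 0.1419]
ft_force: [-0.8, 0.1, -1.0]
t 11.15 shift mm [-4.2 -0.7 81.5] turn [ 0.05 -0.74  0.02]
board TCP mm [ 31.9 123.3] z 0.1419 width 0.0298 F [-0.8  0.1 -1. ] j [ 0.14  0.58  0.24  1.25 -0.   -0.08]
```

```bash
python3 -m crank '[[0,0,0,-0.003,-0.001,0.045,0.65],[0,0,0,-0.003,-0.001,0.05,0.65],[0,0,0,-0.003,-0.001,0.05,0.65],[0,0,0,-0.003,-0.001,0.05,0.65]]'|grep -E "ee|ft"
python3 - <<'E'
from h import *
togo(.035,.1227,.0603)
p=camera("scene")[0];cv2.imwrite("pics/s5.png",cv2.resize(p[180:300,220:380,::-1],None,fx=4,fy=4,interpolation=cv2.INTER_CUBIC))
E
```

```text
ee_pos: [0.6888, 0.0984, 0.1026]
ft_force: [0.4, -0.6, 0.3]
t 11.55 shift mm [ 3.6  0.9 42.3] turn [-0.01  0.12  0.  ]
board TCP mm [ 38.6 121.8] z 0.1026 width 0.0297 F [ 0.4 -0.6  0.3] j [ 0.14  0.6   0.18  1.15 -0.   -0.08]
```

View pics/s5.png

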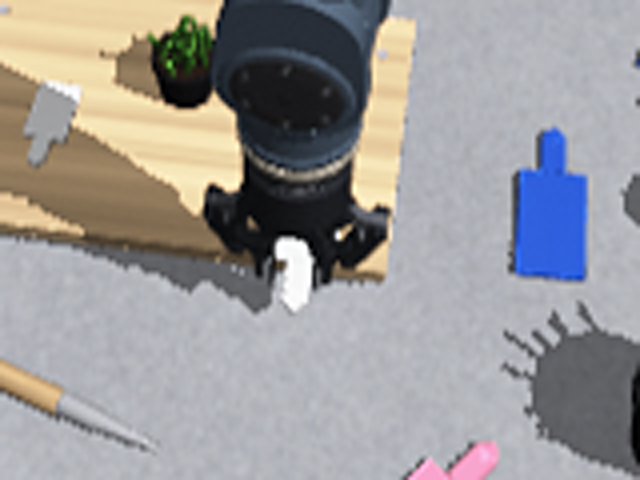

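The fingers are at crop (268,265) and (318,270), on either side of the tongue at (293,275). That's centred, so I can descend.

```bash
python3 -m crank '[[0,0,0,0,0.001,0.02,0.65],[0,0,0,0,0.001,0.038,0.65],[0,0,0,0,0.001,0.042,0.65],[0,0,0,0,0.001,0.042,0.65],[0,0,0,0,0.001,0.042,0.65]]'|grep -E "ee|ft"
python3 -c "
from h import *
togo(.016,.1227,.0603)"
```

```text
ee_pos: [0.6887, 0.0994, 0.0599]
ft_force: [-0.1, 0.1, 1.4]
t 12.1 shift mm [22.7 -0.1 -0.4] turn [-0.01  0.11  0.  ]
board TCP mm [ 38.7 122.8] z 0.0599 width 0.0298 F [-0.1  0.1  1.4] j [ 0.14  0.63  0.12  1.06 -0.   -0.08]
```

```bash
python3 -m crank '[[0,0,0,0.008,0,0,0.65],[0,0,0,0.016,0,0,0.65],[0,0,0,0.021,0,0,0.65],[0,0,0,0.0235,0,0,0.65],[0,0,0,0.0235,0,0,0.65]]'|grep -E "ee|ft"
python3 -m crank '[[0,0,0,0,0,0,0.65],[0,0,0,0,0,0,0.65]]'|grep ee
python3 -c "
from h import *
togo(.0125,.1227,.0603)"
```

```text
ee_pos: [0.6646, 0.0941, 0.0586]
ft_force: [1.3, -0.3, -0.0]
ee_pos: [0.6652, 0.0943, 0.0583]
t 12.8 shift mm [ 2.2 -0.1 -2. ] turn [-0.01  0.01  0.  ]
board TCP mm [ 14.7 122.8] z 0.0583 width 0.03 F [-0.1 -1.   0.2] j [ 0.14  0.59  0.05  1.02 -0.   -0.08]
```

```bash
python3 -m crank '[[0,0,0,0,0,-0.0025,0.65],[0,0,0,0.001,0,-0.0025,0.65],[0,0,0,0.0018,0,-0.0025,0.65],[0,0,0,0.0018,0,-0.0025,0.65],[0,0,0,0.0018,0,-0.0025,0.65]]'|grep -E "ee|ft"
python3 -c "
from h import *
togo(.0125,.1227,.0603)"
python3 -m crank '[[0,0,0,-0.02,0,0,0.65],[0,0,0,-0.02,0,-0.04,0.65],[0,0,0,-0.02,0,-0.09,0.65],[0,0,0,0.02,0,-0.12,0.65],[0,0,0,0.07,0,-0.14,0.65]]'|grep -E "ee|ft"
python3 -m crank '[[0,0,0,0.05,0,0,0.65],[0,0,0,0.1,0,0,0.65],[0,0,0,0.15,0,0,0.65],[0,0,0,0.2,0,0,0.65],[0,0,0,0.25,0,0,0.65]]'|grep -E "ee|ft"
python3 -m crank '[[0,0,0,0.03,0,0,0.65],[0,0,0,0.03,0,0,0.65]]'|grep -E "ee|ft"
python3 m.py
```

```text
ee_pos: [0.6632, 0.0938, 0.0607]
ft_force: [-0.4, 0.2, 0.8]
t 13.3 shift mm [ 0.1 -0.1  0.4] turn [-0.   -0.01  0.  ]
board TCP mm [ 12.6 122.8] z 0.0607 width 0.0299 F [-0.4  0.2  0.8] j [ 0.14  0.59  0.04  1.03 -0.   -0.08]
ee_pos: [0.5996, 0.0796, 0.2016]
ft_force: [-1.0, -0.2, 0.6]
ee_pos: [0.3523, 0.025, 0.1992]
ft_force: [0.3, -0.8, 0.6]
ee_pos: [0.3213, 0.0182, 0.1995]
ft_force: [0.3, 0.6, 0.8]
top [  2.11 122.28] heading -0.0036 rms 0.024
top [  2.11 122.28] heading -0.0036 rms 0.023
scene [  1.12 122.64] heading 0.001 rms 0.019
```

It didn't touch: front and back offsets from the TCP must be about 12 mm and 10 mm. I'll repeat, stopping at TCP +10.3.

```bash
python3 -m crank '[[0,0,0,-0.05,0,0,0.65],[0,0,0,-0.1,0,0,0.65],[0,0,0,-0.15,0,0,0.65],[0,0,0,-0.2,0,0,0.65],[0,0,0,-0.25,0,0,0.65]]'|grep -E "ee|ft"
python3 -m crank '[[0,0,0,-0.05,0,0,0.65],[0,0,0,-0.1,0,0,0.65],[0,0,0,-0.125,0,0,0.65],[0,0,0,-0.125,0,0.04,0.65],[0,0,0,-0.125,0,0.08,0.65]]'|grep -E "ee|ft"
python3 -m crank '[[0,0,0,0,0,0.02,0.65],[0,0,0,0,0,0.02,0.65]]'|grep -E "ee|ft"
python3 -c "
from h import *
togo(.033,.1226,.0605)"
```

```text
ee_pos: [0.5724, 0.0739, 0.1982]
ft_force: [0.4, -0.4, 0.3]
ee_pos: [0.6941, 0.101, 0.1172]
ft_force: [0.4, 0.7, -0.3]
ee_pos: [0.6899, 0.1002, 0.0941]
ft_force: [-0.9, 0.7, 1.6]
t 15.85 shift mm [ 6.8 -0.7 33.7] turn [ 0.03 -0.4   0.02]
board TCP mm [ 40.1 123.3] z 0.0941 width 0.0297 F [-0.9  0.7  1.6] j [ 0.14  0.61  0.18  1.15 -0.   -0.07]
```

```bash
python3 -m crank '[[0,0,0,0.003,-0.0005,0.02,0.65],[0,0,0,0.005,-0.0005,0.031,0.65],[0,0,0,0.01,-0.0005,0.031,0.65],[0,0,0,0.018,-0.0005,0.031,0.65],[0,0,0,0.022,-0.0005,0.031,0.65]]'|grep -E "ee|ft"
python3 -m crank '[[0,0,0,0,0,0,0.65],[0,0,0,0,0,0,0.65],[0,0,0,0,0,0,0.65]]'|grep -E "ee|ft"
python3 -c "
from h import *
togo(.0103,.1226,.0605)"
```

```text
ee_pos: [0.6695, 0.0947, 0.0695]
ft_force: [0.3, -0.8, 0.1]
ee_pos: [0.6702, 0.0948, 0.0689]
ft_force: [0.4, -0.4, 0.0]
t 16.65 shift mm [9.3 0.3 8.4] turn [-0.01  0.05  0.  ]
board TCP mm [ 19.6 122.3] z 0.0689 width 0.0296 F [ 0.4 -0.4  0. ] j [ 0.14  0.59  0.08  1.05 -0.   -0.08]
```

```bash
python3 -m crank '[[0,0,0,0,0,0.008,0.65],[0,0,0,0.004,0,0.008,0.65],[0,0,0,0.006,0,0.008,0.65],[0,0,0,0.007,0,0.008,0.65],[0,0,0,0.007,0,0.008,0.65]]'|grep -E "ee|ft"
python3 -m crank '[[0,0,0,0,0,0,0.65],[0,0,0,0,0,0,0.65]]'|grep -E "ee|ft"
python3 -c "
from h import *
togo(.0103,.1226,.0605)"
```

```text
ee_pos: [0.6628, 0.0932, 0.0605]
ft_force: [0.8, 0.5, -0.4]
ee_pos: [0.6631, 0.0933, 0.0605]
ft_force: [-0.7, 0.3, 0.9]
t 17.35 shift mm [ 2.1  0.3 -0. ] turn [-0.01  0.02  0.  ]
board TCP mm [ 12.4 122.3] z 0.0605 width 0.03 F [-0.7  0.3  0.9] j [ 0.14  0.59  0.04  1.03 -0.   -0.08]
```

```bash
python3 -m crank '[[0,0,0,0.001,0,0,0.65],[0,0,0,0.0021,0,0,0.65],[0,0,0,0.0021,0,0,0.65],[0,0,0,0.0021,0,0,0.65]]'|grep -E "ee|ft"
python3 -m crank '[[0,0,0,-0.02,0,0,0.65],[0,0,0,-0.02,0,-0.04,0.65],[0,0,0,-0.02,0,-0.09,0.65],[0,0,0,0.02,0,-0.12,0.65],[0,0,0,0.07,0,-0.14,0.65]]'|grep -E "ee|ft"
python3 -m crank '[[0,0,0,0.05,0,0,0.65],[0,0,0,0.1,0,0,0.65],[0,0,0,0.15,0,0,0.65],[0,0,0,0.2,0,0,0.65],[0,0,0,0.25,0,0,0.65]]'|grep -E "ee|ft"
python3 -m crank '[[0,0,0,0.03,0,0,0.65],[0,0,0,0.03,0,0,0.65]]'|grep -E "time|ee|ft"
python3 m.py
```

```text
ee_pos: [0.6608, 0.0927, 0.0603]
ft_force: [-0.8, 0.9, -0.4]
ee_pos: [0.5972, 0.0786, 0.2011]
ft_force: [1.1, -0.1, 0.9]
ee_pos: [0.3499, 0.0239, 0.1988]
ft_force: [0.5, -1.0, 1.6]
time: 18.95
ee_pos: [0.3189, 0.0172, 0.199]
ft_force: [2.0, 1.3, 0.3]
top [ -0.62 122.58] heading -0.004 rms 0.023
top [ -0.62 122.58] heading -0.004 rms 0.023
scene [ -1.37 122.69] heading 0.0002 rms 0.019
```

```bash
python3 - <<'E'
from h import *
p=camera("top")[0];s=camera("scene")[0]
a=cv2.resize(p[130:280,190:390],(400,300),interpolation=cv2.INTER_CUBIC);b=cv2.resize(s[150:285,170:350],(400,300),interpolation=cv2.INTER_CUBIC)
cv2.imwrite("pics/f.png",np.hstack([a,b])[:,:,::-1])
E
```

```text
(no output)
```

View pics/f.png

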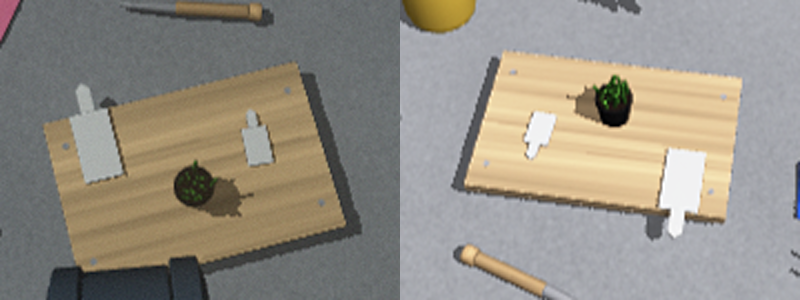

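Both views show the head flat on the board (left view (97,145), right view (683,180)), the shoulders at the edge and the tongue straight out. Everything else is undisturbed and the arm is clear, so I'm handing in.

```bash
python3 -c "
from cell import *
print(finish_job())"
```

```text
the job is handed in; nothing more can be done
None
```

The job is handed in: the long label lies flat with its tongue straight out over the aisle edge, its shoulders measured 0.6 mm short of level and under 0.005 rad off square, nothing else visibly moved, the arm clear, at about 19 s.

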